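Hold a glued rosette centre down with the press stick

ROBOT

A 7-joint arm with a two-finger parallel gripper is mounted at the origin on the work surface. World frame = base frame: x ahead of the robot, y to its left, z up, the work surface at z = 0. Lengths are in mm, angles in degrees, forces in N, time in s.
With the tool pointing down it reaches from about 400 to 850 mm from the base axis. Payload 4.4 kg.
Tool frame: the origin (TCP) lies midway between the tips of the shut fingers; the grasp point (between the pads) lies 19 mm behind it; z points along the fingers, y is the line along which they close (so a half turn about z gives the same grasp; the last joint's range is limited). The gripper opens to 94 mm and grips with 3 to 60 N. Pads are 16 mm wide; open, the fingers measure 119 mm over their backs; the gripper's body (75 mm by 177 mm) begins 78 mm behind the grasp point.
Start: joints at [71.86, 36.005, 2.206, 86.941, -1.547, 57.084, -1.146], TCP at [161.345, -629.671, 205.478] pointing down, gripper open.
Joint ranges: [-175.42, 175.42], [-21.48, 121.26], [-71.46, 75.88], [10.55, 141.38], [-63.04, 243.04], [13.31, 113.54], [-168.57, 168.57]. Speed limits (degrees/s): [147.25, 147.25, 180, 180, 180, 180, 180].

INTERFACE

Orientations are given as a 3x3 rotation matrix whose columns are the frame's x, y, z axes.
In Python, from station import bot gives the robot as it stands.
- The arm moves only by the tool carry_out, never from a script. Its argument "increments" is a list that holds one entry, the list of rows, each a list of 5 numbers: the shift along the tool's x, y, z in cm, then the turn about the tool's z in rad, then the opening, from -1 (shut) to 1 (fully open). A call has 1 to 20 rows; each row is the pose to reach, as a shift and turn from the pose commanded when the call began, along the tool's axes at that moment; what a row does not reach only later rows make up. A row lasts 1/12 s, in which the tool goes at most 41.7 mm and 7.16 degrees, less where a joint would pass 70% of its speed; a pose out of reach is approached as far as the arm can. A call with a gripper value outside its range is refused whole. The fingers move at their own pace and stop on an object; "squeeze" is the grip in N (left out, the last holds). Time passes only in rows, so rows that repeat a pose let the fingers close. It gives the time, the measured TCP pose, the force, the opening and the grip force at its end, in the units of the state.
- bot.observe(): the state, without advancing time (a new reading comes with each control period).
- bot.capture(name): name is "side" or "top"; returns a dict with "frame" (384x512x3 uint8, red, green, blue), "vertical_fov" (degrees; the focal length in pixels is half the picture's height over the tangent of half this angle, whatever the lens; pixels are square), "cx", "cy" (the principal point, pixels), "k1" (the pictures are not rectified: a ray, as slopes to the right and down, at radius r is drawn at 1 + k1 r^2 times it, then the intrinsics apply), "view" (4x4, takes a point from world to camera coordinates). Camera axes: x right, y up, looking along -z (the intrinsics and any distortion apply to the point x, -y, -z); pixel columns grow to the right and rows downward; lengths in mm; the calibration is good to about 2 mm. A picture is of the moment at which its call begins. There is no depth.
- bot.finish_job(): hands the job in; it is judged then, once.
The state is a dict: "t": time; "joint_positions": joint angles; "dq": joint speeds; "tau": joint torques, N m; "tcp_pos": TCP position; "eef_rot": TCP orientation; "ft_force": force on the tool from outside, world axes, zero at the start; "wrist_torque": the same for the moment, N m; "width": finger opening in mm; "gripper_force": force on a finger pad.
Only numpy, scipy, OpenCV 4.12 (cv2) and the standard library are available. Lean on these libraries where they do the work, as an engineer would, in place of code of your own. Each camera call takes 0.05 s, during which the arm holds its last target. There are 200 camera calls.

TASK

The dark wooden disc in the middle of the shell rosette on the tilted board has just been glued. Draw the knob-topped press stick straight up out of the tool block and, with its flat foot on the brass mark at the disc's centre and the stick square to the sloping board, push the disc gently about half way down its springy travel. Do not press on the shells, do not shift the board, leave the other tools and things where they are, and finish still gripping the stick and holding the disc down with it.

Things in the scene. Friction and masses are not known exactly. Their poses are not given: they have to be found in the camera images.
- stick: Press stick of pale wood, 166 mm long, 0.09 kg: round shank 20 mm thick, 132 mm long, then a knob 36 mm wide. Origin at the centre of its flat round foot, z towards the knob. Starts upright in any one of the block's holes, foot 10 mm above the table: 82 mm of shank, then the knob, stand out of the block. The other two tools have like shanks but end lower, without a knob.
- block: Fixed wooden tool block, 70 x 220 x 60 mm (its x, y, z); origin at the centre of its underside, on the table. Three round holes in a row along its y at -70, 0 and +70 mm, 23 mm in diameter and 50 mm deep, holding the stick and two other tools. It may stand left or right of the robot, turned a little.
- easel: Fixed easel, base 260 x 260 x 20 mm, origin under its centre on the table; left or right of the robot, turned a little. Its board (240 deep, 250 wide, mm) is hinged along the near edge at x = -120, z = 25 mm, rises away from the robot and carries a red bag panel. Side brackets, 140 mm high, stand just outside the board at x = 60 to 110 mm.
- board (a joint): Tilt of the board in rad, 0 is level, larger raises its far (+x) edge; starts between 0.2 and 0.38 and stays there by stiff friction.
- board_edge (a point): Middle of the board's far, raised edge.
- spot (a point): The brass mark (10 mm across) at the centre of the disc's top face; moves with the disc. Its z axis is square to the board, pointing out of it, up and towards the robot; x runs up the slope, y along the hinge. Unpressed it is 16 mm above the red panel.
- disc: The dark wooden centre disc, 32 mm in diameter and 16 mm tall; origin at the centre of its underside, z out of the board (towards the spot).
- seat (a joint): The sprung seat under the disc: how far the disc is pushed in, in m: 0 is fully out, 0.012 is against its hard stop. Its spring needs 1.5 N to start and 0.5 N more for each mm (4.5 N at half way, 7.5 N at the stop).
- shells: Rosette of 14 fixed fragile cowrie shells in a ring round the disc; origin at the ring's centre on the red panel, 16 mm under the unpressed spot. Clear circle inside the ring: 50 mm in diameter; outer diameter 94 mm; the shells rise 10 mm above the panel.
- awl: Another tool in the block: shank as the stick's but 62 mm long, with a thin steel spike pointing up, 98 mm overall. Leave it. Origin under its foot.
- folder: Another tool in the block: shank as the stick's but 62 mm long, with a small flat wooden blade pointing up, 98 mm overall. Leave it. Origin under its foot.
- whetstone: Loose blue-grey stone block, 55 x 40 x 42 mm, on the table between block and easel, on the robot's side. Leave it. Origin under its centre.
- dish: Loose brass dish of shells, 90 mm across, 30 mm high, on the table between block and easel, on the far side. Leave it. Origin under its centre.
Mind the look-alikes: they are no part of the job. Several things have the shape of the block; the one meant has the colours described above.

How it is judged:
By the outcome, as a careful person would: the job done as asked, in the order asked, and still so for the second after the job is handed in, while the arm keeps its last pose, push and grip.
It also fails if it takes over 48 s, if anything falls off the work surface, if the arm or the gripper's body presses on something with over 40 N, if the wrist force passes 120 N, or if a joint passes its speed limit or range.

## Working session

There is one attempt and no reset: what is moved stays moved. The work goes in short steps, Python scripts to look and compute and a tool call to move; the robot and the scene stay as the last step left them, time stands still between calls to the robot, and variables do not carry over. Pictures are saved under pics/ and viewed, at most 10 in all, crops included, and the job is handed in when it is done.

Besides the shell and the picture viewer there is one more tool, called as name(argument=value, ...), one argument or row to a line, values as JSON. carry_out: Moves the arm, as the interface text tells. Its arguments: {"type":"object","properties":{"increments":{"type":"array","items":{"type":"array","items":{"type":"array","items":{"type":"number"}}}},"squeeze":{"type":"number"}},"required":["increments"]}

```bash
mkdir -p pics; ls; python3 - <<'E'
from station import bot
import cv2,json,numpy as np
s=bot.observe(); print({k:np.round(v,3).tolist() for k,v in s.items()})
for n in("side","top"):
    c=bot.capture(n); cv2.imwrite(f"pics/{n}0.png",c["frame"][...,::-1])
    print(n,c["vertical_fov"],c["cx"],c["cy"],c["k1"],np.round(c["view"],3).tolist())
a=cv2.imread("pics/side0.png");b=cv2.imread("pics/top0.png")
E
```

```text
pics
{'t': 0.0, 'joint_positions': [71.861, 36.058, 2.205, 86.994, -1.544, 57.084, -1.144], 'dq': [-0.019, 0.106, 0.01, -0.037, -0.002, 0.037, -0.055], 'tau': [-0.0, -54.972, 1.144, -18.664, -0.052, 0.024, 0.0], 'tcp_pos': [161.13, -629.035, 204.577], 'eef_rot': [[0.969, 0.248, -0.001], [0.248, -0.969, 0.002], [-0.0, -0.002, -1.0]], 'ft_force': [1.029, -0.186, -0.936], 'wrist_torque': [-0.053, -0.003, -0.033], 'gripper_force': 0.0, 'width': 94.036}
side 44.97439197236265 249.998404233296 191.11333166367837 -0.16116065147596992 [[0.979, -0.205, -0.018, -520.544], [0.144, 0.622, 0.77, -137.036], [-0.147, -0.756, 0.638, -1159.297], [0.0, 0.0, 0.0, 1.0]]
top 56.51932715547507 254.58728934555236 186.16705027120855 0.005700614534710172 [[0.071, -0.997, -0.004, -13.343], [0.976, 0.069, 0.207, -553.431], [-0.206, -0.019, 0.978, -916.647], [0.0, 0.0, 0.0, 1.0]]
```

View pics/side0.png

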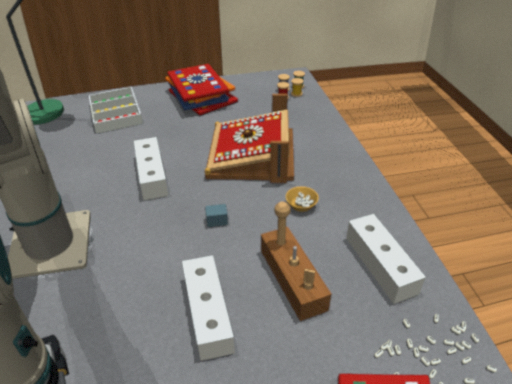

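View pics/top0.png

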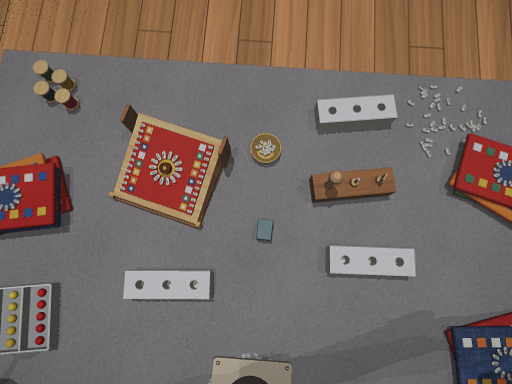

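Side view: the only brown wooden block runs from (262,235) to (328,312), with the knob-topped stick at (282,208). White blocks at (150,167), (207,307) and (385,257) are look-alikes. In the top view the block is at (352,184), with the knob at (336,177). The easel with the red panel and rosette is at (166,167) top and (248,133) side. The brown block fits "wooden" and holds three tools. I'll confirm it in an enlarged composite.

```bash
cat > h.py <<'E'
import numpy as np,cv2
from station import bot
def cam(n):
    c=bot.capture(n); f=192/np.tan(np.radians(c["vertical_fov"]/2))
    c["K"]=np.array([[f,0,c["cx"]],[0,f,c["cy"]],[0,0,1]]); c["d"]=np.array([c["k1"],0,0,0.])
    V=np.array(c["view"]); c["R"]=V[:3,:3]; c["t"]=V[:3,3]; c["o"]=-c["R"].T@c["t"]; return c
def ray(c,p):
    u=cv2.undistortPoints(np.array([[p]],float),c["K"],c["d"])[0,0]
    v=c["R"].T@np.array([u[0],-u[1],-1]); return v/np.linalg.norm(v)
def onplane(c,p,z):
    v=ray(c,p); return c["o"]+v*(z-c["o"][2])/v[2]
def tri(c1,p1,c2,p2):
    a,b=ray(c1,p1),ray(c2,p2); s=np.linalg.lstsq(np.c_[a,-b],c2["o"]-c1["o"],rcond=None)[0]
    P,Q=c1["o"]+a*s[0],c2["o"]+b*s[1]; return (P+Q)/2,np.linalg.norm(P-Q)
def proj(c,P):
    q=c["R"]@np.asarray(P,float)+c["t"]; q=q*[1,-1,-1]
    return cv2.projectPoints(q[None],np.zeros(3),np.zeros(3),c["K"],c["d"])[0].reshape(2)
E
python3 - <<'E'
import cv2,numpy as np
a=cv2.imread("pics/side0.png");b=cv2.imread("pics/top0.png")
g=lambda i,x,y,w,h:cv2.resize(i[y:y+h,x:x+w],(400,300),interpolation=cv2.INTER_CUBIC)
cv2.imwrite("pics/comp.png",np.vstack([np.hstack([g(a,240,195,100,75+0),g(a,200,100,100,75)]),np.hstack([g(b,305,150,100,75),g(b,110,105,120,90+0)])]))
E
```

```text
(no output)
```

View pics/comp.png

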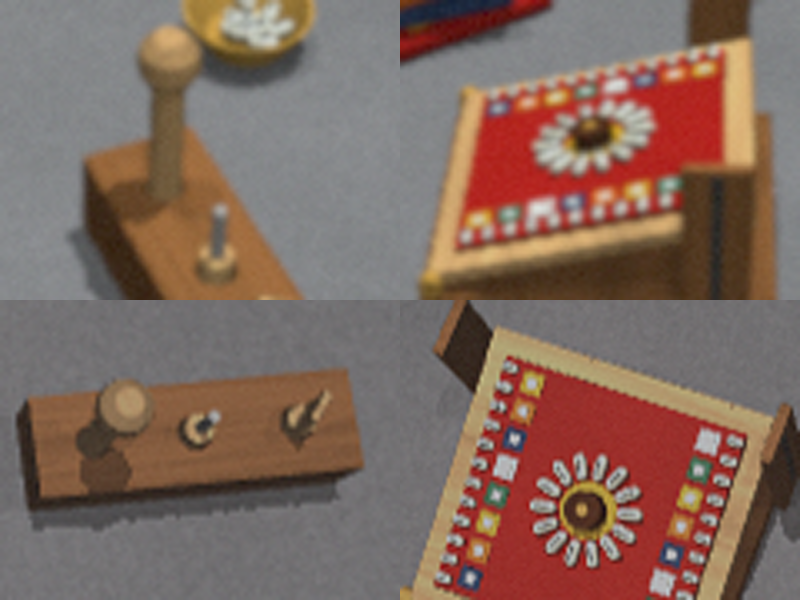

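The crop confirms it: the knobbed stick is in the block's +y hole at (282,209) side and (336,177) top. The awl is in the middle hole and the folder in the -y hole. The disc with its brass mark is at about (165,168) top and (248,132) side.

```bash
python3 - <<'E'
from h import *
S,T=cam("side"),cam("top")
r=lambda x:np.round(x,1).tolist()
def comp(m,seed):
    n,l=cv2.connectedComponents(m.astype(np.uint8)); return (l==l[seed[1],seed[0]]) 
out={}
for n,c,box in(("S",S,(205,105,90,70)),("T",T,(108,105,125,125))):
    x,y,w,h=box; im=c["frame"][y:y+h,x:x+w].astype(int); R,G,B=im[...,0],im[...,1],im[...,2]
    red=((R>120)&(G<70)&(B<80)).astype(np.uint8)
    hull=cv2.convexHull(cv2.findNonZero(red)).astype(np.int32)
    for e in(3,6): print(n,"redhull",(cv2.approxPolyDP(hull,e,True)[:,0]+[x,y]).tolist())
    # cream board frame
    hsv=cv2.cvtColor(c["frame"][y:y+h,x:x+w],cv2.COLOR_RGB2HSV)
    dx,dy=(248-x,132-y) if n=="S" else (165-x,168-y)
    sub=im[dy-8:dy+9,dx-10:dx+11]
    print(n,"lum disc area"); print(sub.sum(2)//10) 
# knob
for n,c,(x,y,w,h) in(("S",S,(262,195,40,60)),("T",T,(320,160,35,35))):
    im=cv2.cvtColor(c["frame"][y:y+h,x:x+w],cv2.COLOR_RGB2HSV); print(n,"knob hsv",im[14,20] if n=="S" else im[17,16])
K=tri(S,(282.5,209.5),T,(336.2,176.8)); print("knob",r(K[0]),K[1])
print("stick exit",r(onplane(S,(281.5,242.5),60)))
for p in((312.5,175),(392,167.5),(395.5,192),(315.5,199.25)): print("block",r(onplane(T,p,60)))
D=tri(S,(248,132),T,(164.6,168)); print("disc",r(D[0]),D[1])
for s,t in(((287,110),(139.4,114)),((217,122),(112,193)),((207,165),(200,223))):
    P=tri(S,s,T,t); print("corner",r(P[0]),P[1])
E
```

```text
S redhull [[279, 140], [264, 153], [218, 161], [205, 109], [279, 118]]
S redhull [[279, 140], [264, 153], [218, 161], [205, 109], [279, 118]]
S lum disc area
[[55 54 47 38 30 29 30 32 32 30 27 26 31 38 39 34 28 27 30 31 29]
 [46 44 38 33 27 27 27 31 31 32 27 29 37 47 50 41 31 35 42 44 38]
 [31 31 29 27 27 28 31 37 43 41 32 33 44 55 57 47 40 45 55 56 47]
 [26 26 28 27 26 28 36 44 51 48 37 38 48 55 55 49 50 56 58 55 46]
 [30 35 37 35 33 32 34 42 49 44 33 34 42 48 47 49 55 57 54 51 52]
 [31 41 46 45 46 40 29 31 35 31 25 24 27 30 34 38 45 49 52 56 57]
 [30 37 44 49 50 43 29 24 29 31 28 20 17 18 23 29 35 41 49 52 50]
 [35 37 39 42 39 30 22 24 30 32 29 21 17 16 21 30 35 37 43 48 50]
 [45 46 46 39 29 19 17 20 24 23 20 17 15 14 22 32 39 40 43 46 48]
 [50 52 51 41 26 18 15 16 17 15 15 13 13 11 19 31 41 46 48 49 48]
 [48 48 42 37 29 19 12 10 12 11  9 11  9 12 18 30 41 48 53 54 54]
 [53 48 40 35 32 23 12  9 10 10  9  9 11 16 26 37 42 45 47 47 47]
 [53 52 45 40 34 24 15  9 10 11 14 19 21 26 36 45 48 47 44 39 35]
 [55 57 52 46 41 31 23 20 20 20 27 34 38 37 40 46 51 54 53 44 30]
 [58 55 52 52 50 4
[... 1163 characters left out ...]
40 45 43]
 [40 30 14 23 28 37 34 22 20 18 19 15 13 15 17 28 39 38 39 50 51]
 [17 16 36 40 35 30 37 26 26 25 22 22 20 24 25 32 36 27 29 40 38]
 [23 40 49 57 49 20 29 25 27 32 27 28 28 33 27 41 41 27 19 42 38]
 [39 51 37 54 43 15 26 33 30 37 28 26 26 33 26 47 53 47 29 22 25]]
S knob hsv [ 18 116 169]
T knob hsv [ 18 101 177]
knob [570.0, -173.7, 159.4] 1.72099677053238
stick exit [570.4, -177.2, 60.0]
block [594.9, -130.0, 60.0]
block [631.4, -346.7, 60.0]
block [563.3, -355.6, 60.0]
block [528.1, -140.6, 60.0]
disc [582.3, 270.6, 81.9] 3.1411652558960963
corner [727.8, 356.2, 91.1] 3.0426768755277784
corner [509.2, 418.5, 41.2] 0.4647321732741198
corner [442.6, 164.1, 58.7] 0.5742824040589217
```

```bash
python3 - <<'E'
import cv2,numpy as np
a=cv2.imread("pics/side0.png");b=cv2.imread("pics/top0.png")
def g(i,x,y,w,h,s,n):
    o=cv2.resize(i[y:y+h,x:x+w],None,fx=s,fy=s,interpolation=cv2.INTER_CUBIC)
    for k in range(0,w,10): cv2.putText(o,str(x+k),(k*s,10),0,.35,(255,255,255),1); cv2.line(o,(int((k+.5)*s),12),(int((k+.5)*s),18),(255,255,255),1)
    for k in range(0,h,10): cv2.putText(o,str(y+k),(0,int((k+.5)*s)+4),0,.35,(255,255,255),1)
    cv2.imwrite(n,o)
g(a,200,103,98,75,8,"pics/e_side.png"); g(b,105,100,130,130,4,"pics/e_top.png")
E
```

```text
(no output)
```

View pics/e_side.png

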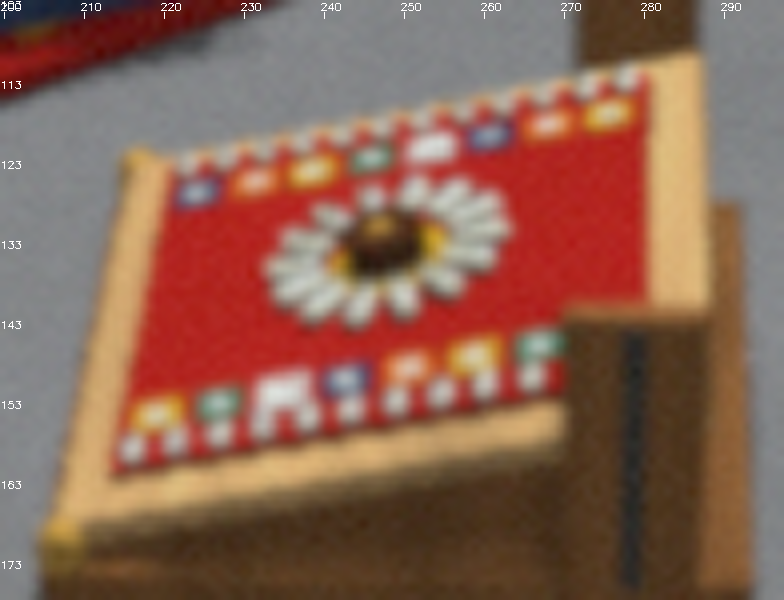

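View pics/e_top.png

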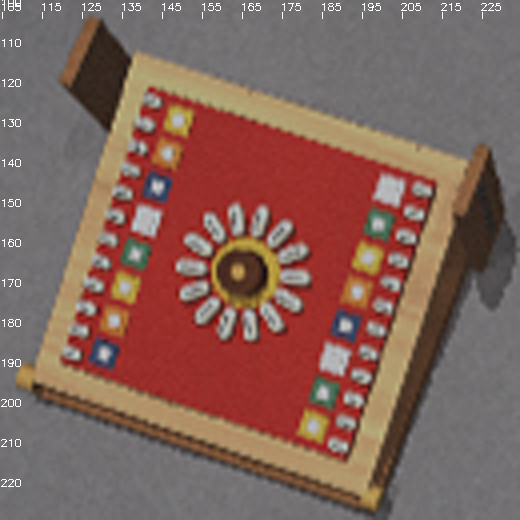

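The coloured squares along both sides of the panel match up across the two views: +y row runs (197,192)..(609,114) in the side crop, (104,354)..(178,121) in the top crop. The brass mark is at (381,226) in the side crop and (238,271) in the top crop. I'll triangulate these points and fit the board plane.

```bash
cat > geo.py <<'E'
from h import *
S,T=cam("side"),cam("top")
tp=[(104,354),(115,321),(125,288),(135,255),(147,220),(157,187),(167,154),(178,121),(313,427),(323,393),(335,359),(345,325),(357,292),(368,258),(378,224)]
sp=[(197,192),(257,181),(312,171),(373,158),(431,147),(490,136),(549,124),(609,114),(158,414),(219,404),(284,391),(346,380),(411,368),(475,356),(541,344)]
cs=lambda p:(200+p[0]/8-.5,103+p[1]/8-.5); ct=lambda p:(105+p[0]/4-.5,100+p[1]/4-.5)
P=[tri(S,cs(a),T,ct(b)) for a,b in zip(sp,tp)]
E=[p[1] for p in P]; P=np.array([p[0] for p in P])
c=P.mean(0); n=np.linalg.svd(P-c)[2][2]; n*=np.sign(n[2])
L=P[7]-P[0]; R=P[14]-P[8]
M,me=tri(S,cs((381,226)),T,ct((238,271)))
print("gap",np.round(E,1)); print("n",n.round(3),"tilt",np.arccos(n[2]),"yaw of downslope-x",np.degrees(np.arctan2(-n[1],-n[0])))
print("plane resid",np.round((P-c)@n,1)); xd=L/np.linalg.norm(L)+R/np.linalg.norm(R)
print("rows slope rad",np.arcsin(L[2]/np.linalg.norm(L)),np.arcsin(R[2]/np.linalg.norm(R)),"yaws",[np.degrees(np.arctan2(v[1],v[0])) for v in(L,R)])
print("spacing",np.linalg.norm(np.diff(P[:8],axis=0),axis=1).round(1),np.linalg.norm(np.diff(P[8:],axis=0),axis=1).round(1))
print("mark",M.round(1),me,"above plane",(M-c)@n, "centre z",c.round(1))
E
python3 geo.py
```

```text
gap [0.1 0.9 0.1 1.4 0.1 0.2 0.6 0.9 1.1 0.1 0.6 0.1 0.7 0.4 0.8]
n [-0.222  0.056  0.973] tilt 0.23152989440432012 yaw of downslope-x -14.1709390467234
plane resid [ 0.4  0.1 -0.4 -0.2  0.5 -0.   0.1 -0.5  0.2 -0.8  0.2 -0.4  0.3  0.5
 -0. ]
rows slope rad 0.2261321238222046 0.2302669444600835 yaws [np.float64(-14.583848921805128), np.float64(-14.559407859140203)]
spacing [24.4 23.1 24.4 24.7 23.7 23.7 23.8] [23.5 24.9 23.6 24.2 24.  24.1]
mark [581.4 271.1  86.7] 0.10251319223692196 above plane 14.700608863740124 centre z [580.3 276.3  71.1]
```

carry_out(
  increments=[
    [[1.0,-0.7,-1,0,0.3],[3.0,-2.0,-1,0.01,0.3],[5.6,-3.7,-1,0.02,0.3],[8.6,-5.8,-1,0.03,0.3],[11.7,-7.8,-1,0.04,0.3],[14.7,-9.9,-1,0.05,0.3],[17.8,-11.9,-1,0.06,0.3],[20.8,-13.9,-1,0.07,0.3],[23.9,-16.0,-1,0.083,0.3],[26.9,-18.0,-1,0.083,0.3],[30.0,-20.1,-1,0.083,0.3],[33.0,-22.1,-1,0.083,0.3],[36.1,-24.1,-1,0.083,0.3],[39.1,-26.2,-1,0.083,0.3],[42.2,-28.2,-1,0.083,0.3],[44.7,-29.9,-1,0.083,0.3],[47.2,-31.6,-1,0.083,0.3],[49.3,-33.0,-1,0.083,0.3],[50.8,-34.0,-1,0.083,0.3],[50.8,-34.0,-1,0.083,0.3]],
  ],
  squeeze=15,
)

```text
t: 1.97
tcp_pos: [572.2, -168.2, 216.1]
eef_rot: [[0.985, 0.174, 0.003], [0.174, -0.985, 0.003], [0.003, -0.002, -1.0]]
ft_force: [1.0, -0.9, -0.5]
width: 60.9
gripper_force: 0.0
```

```bash
python3 - <<'E'
from h import *
s=bot.observe(); print({k:np.round(s[k],3).tolist() for k in('t','tcp_pos','eef_rot','ft_force','width','joint_positions')})
S,T=cam("side"),cam("top")
a=cv2.resize(S["frame"][150:270,230:350],(400,400),interpolation=cv2.INTER_CUBIC);b=cv2.resize(T["frame"][120:240,290:410],(400,400),interpolation=cv2.INTER_CUBIC)
cv2.imwrite("pics/appr.png",np.hstack([a,b])[...,::-1])
E
```

```text
{'t': 1.967, 'tcp_pos': [572.168, -168.228, 216.12], 'eef_rot': [[0.985, 0.174, 0.003], [0.174, -0.985, 0.003], [0.003, -0.002, -1.0]], 'ft_force': [1.047, -0.868, -0.492], 'width': 60.87, 'joint_positions': [12.989, 30.775, 1.295, 95.289, -1.073, 53.834, -65.225]}
```

View pics/appr.png

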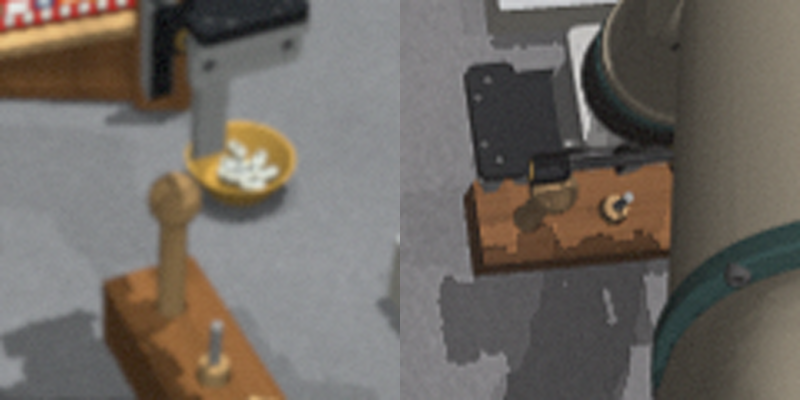

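The gripper is above and slightly beyond the knob, which is at (175,200) in the left half and (553,195) in the right half. I'll let it settle before correcting.

carry_out(
  increments=[
    [[0,0,0,0,0.3],[0,0,0,0,0.3],[0,0,0,0,0.3]],
  ],
)

```text
t: 2.32
tcp_pos: [568.2, -175.7, 215.8]
eef_rot: [[0.986, 0.165, -0.0], [0.165, -0.986, -0.001], [-0.0, 0.001, -1.0]]
ft_force: [0.6, -0.6, 0.1]
width: 61.1
gripper_force: 0.0
```

```bash
python3 - <<'E'
from h import *
s=bot.observe(); print({k:np.round(s[k],4).tolist() for k in('t','tcp_pos','eef_rot','ft_force')})
T=cam("side")
# shank axis from side image: pale-wood mask rows
im=cv2.cvtColor(T["frame"],cv2.COLOR_RGB2HSV)[195:250,262:302]
gx=T["frame"][195:250,262:302].astype(int)
m=((im[...,0]>12)&(im[...,0]<24)&(im[...,1]>75)&(im[...,2]>85)); 
for y in range(8,50,4):
    xs=np.where(m[y])[0]; print(195+y,(262+xs.min(),262+xs.max(),len(xs)) if len(xs) else None)
for p in((569,-174.5,60),(569,-174.5,100),(569,-174.5,140),(569,-174.5,158)): print(p,proj(T,p).round(1))
E
```

```text
{'t': 2.3167, 'tcp_pos': [568.2109, -175.6696, 215.7674], 'eef_rot': [[0.9863, 0.1647, -0.0002], [0.1647, -0.9863, -0.0006], [-0.0003, 0.0005, -1.0]], 'ft_force': [0.6301, -0.6247, 0.0748]}
203 (np.int64(279), np.int64(295), 17)
207 (np.int64(276), np.int64(301), 23)
211 (np.int64(275), np.int64(289), 15)
215 (np.int64(278), np.int64(286), 9)
219 (np.int64(279), np.int64(285), 7)
223 (np.int64(278), np.int64(284), 7)
227 (np.int64(278), np.int64(287), 10)
231 (np.int64(271), np.int64(289), 19)
235 (np.int64(262), np.int64(292), 31)
239 (np.int64(264), np.int64(295), 32)
243 (np.int64(266), np.int64(298), 33)
(569, -174.5, 60) [280.6 241.8]
(569, -174.5, 100) [281.1 229.4]
(569, -174.5, 140) [281.6 216.5]
(569, -174.5, 158) [281.8 210.4]
```

carry_out(
  increments=[
    [[0.1,-0.1,0.5,0,0.3],[0.1,-0.1,1.3,0,0.3],[0.1,-0.1,2.3,0,0.3],[0.1,-0.1,3.4,0,0.3],[0.1,-0.1,4.5,0,0.3],[0.1,-0.1,5.6,0,0.3],[0.1,-0.1,6.7,0,0.3],[0.1,-0.1,7.8,0,0.3],[0.1,-0.1,8.9,0,0.3],[0.1,-0.1,9.9,0,0.3],[0.1,-0.1,10.8,0,0.3],[0.1,-0.1,11.4,0,0.3],[0.1,-0.1,11.7,0,0.3],[0.1,-0.1,11.7,0,0.3],[0.1,-0.1,11.7,0,0.3]],
  ],
)

```text
t: 3.62
tcp_pos: [570.2, -173.2, 98.7]
eef_rot: [[0.986, 0.167, 0.001], [0.167, -0.986, -0.0], [0.0, 0.0, -1.0]]
ft_force: [-0.2, -0.5, 0.4]
width: 61.3
gripper_force: 0.0
```

carry_out(
  increments=[
    [[0,0,0,0,0],[0,0,0,0,-0.2],[0,0,0,0,-0.4],[0,0,0,0,-0.6],[0,0,0,0,-0.8],[0,0,0,0,-0.8],[0,0,0,0,-0.8],[0,0,0,0,-0.8]],
  ],
  squeeze=12,
)

```text
t: 4.28
tcp_pos: [570.2, -173.1, 98.8]
eef_rot: [[0.986, 0.167, 0.001], [0.167, -0.986, -0.0], [0.001, 0.0, -1.0]]
ft_force: [0.1, -0.4, 2.5]
width: 34.0
gripper_force: 12.0
```

```bash
python3 - <<'E'
from h import *
S,T=cam("side"),cam("top")
a=cv2.resize(S["frame"][170:270,230:330],(600,600),interpolation=cv2.INTER_CUBIC)
cv2.imwrite("pics/grip.png",a[...,::-1])
print(proj(S,(569,-174,99)),proj(S,(569,-174,118)))
E
```

```text
[281.01059146 229.60090268] [281.2345954  223.52518979]
```

View pics/grip.png

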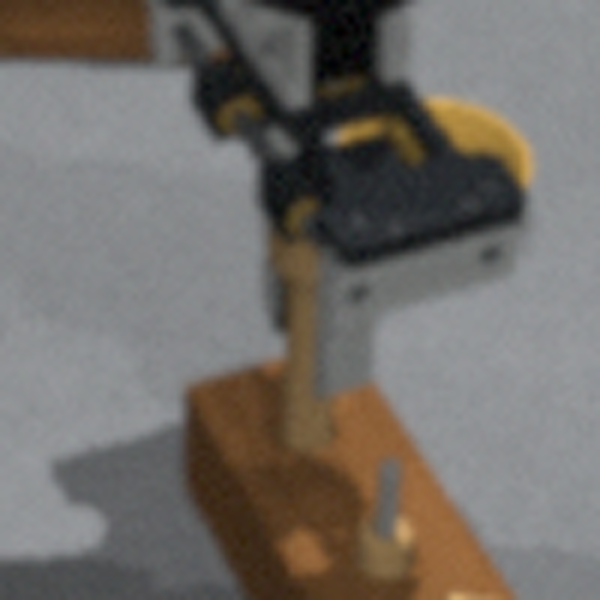

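The finger plates have caught the knob (width 34 mm), so the shank can't be reached from above. I'll open, rise 4.1 cm and grip the knob at its equator. There the stick can also pivot about the finger line, which I need for the tilt.

carry_out(
  increments=[
    [[0,0,0,0,0],[0,0,0,0,0.3],[0,0,-0.4,0,0.3],[0,0,-1.2,0,0.3],[0,0,-2.2,0,0.3],[0,0,-3.2,0,0.3],[0,0,-3.9,0,0.3],[0,0,-4.1,0,0.3],[0,0,-4.1,0,0.3],[0,0,-4.1,0,0.3]],
  ],
)

```text
t: 5.22
tcp_pos: [569.9, -173.1, 139.7]
eef_rot: [[0.986, 0.167, 0.0], [0.167, -0.986, -0.0], [0.0, 0.0, -1.0]]
ft_force: [0.1, -0.4, -0.6]
width: 61.1
gripper_force: 0.0
```

carry_out(
  increments=[
    [[0,0,0,0,0],[0,0,0,0,-0.2],[0,0,0,0,-0.4],[0,0,0,0,-0.6],[0,0,0,0,-0.8],[0,0,0,0,-0.8],[0,0,0,0,-0.8],[0,0,0,0,-0.8]],
  ],
  squeeze=20,
)

```text
t: 5.88
tcp_pos: [569.8, -173.1, 139.4]
eef_rot: [[0.986, 0.167, -0.0], [0.167, -0.986, 0.0], [-0.0, -0.0, -1.0]]
ft_force: [-0.3, 0.8, -1.0]
width: 34.0
gripper_force: 20.0
```

carry_out(
  increments=[
    [[0,0,-0.2,0,-0.8],[0,0,-0.6,0,-0.8],[0,0,-1.1,0,-0.8],[0,0,-1.6,0,-0.8],[0,0,-2.1,0,-0.8],[0,0,-2.6,0,-0.8],[0,0,-3.1,0,-0.8],[0,0,-3.6,0,-0.8],[0,0,-4.1,0,-0.8],[0,0,-4.6,0,-0.8],[0,0,-5.1,0,-0.8],[0,0,-5.6,0,-0.8],[0,0,-6.1,0,-0.8],[0,0,-6.6,0,-0.8],[0,0,-7.0,0,-0.8],[0,0,-7.4,0,-0.8],[0,0,-7.5,0,-0.8],[0,0,-7.5,0,-0.8],[0,0,-7.5,0,-0.8]],
  ],
  squeeze=25,
)

```text
t: 7.47
tcp_pos: [569.8, -173.1, 214.4]
eef_rot: [[0.986, 0.167, -0.0], [0.167, -0.986, 0.0], [-0.0, -0.0, -1.0]]
ft_force: [-0.2, 0.8, -0.5]
width: 33.6
gripper_force: 25.0
```

```bash
python3 - <<'E'
from h import *
S=cam("side")
cv2.imwrite("pics/lift.png",cv2.resize(S["frame"][140:270,220:350],(600,600),interpolation=cv2.INTER_CUBIC)[...,::-1])
t=np.array(bot.observe()["tcp_pos"]); print(t,proj(S,t),"foot exp",proj(S,t-[0,0,130]))
E
```

```text
[ 569.70106306 -173.02795729  214.24683984] [282.62871014 190.02478007] foot exp [281.02811041 233.87633373]
```

View pics/lift.png

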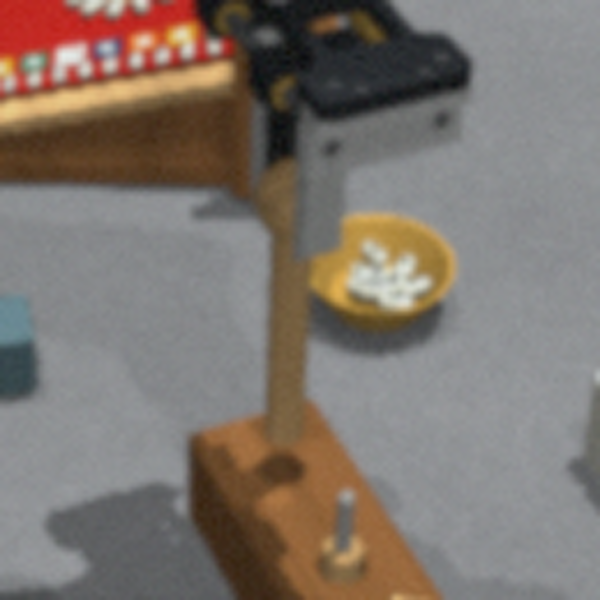

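The stick is fully out and upright: its foot is at crop (285,442) above the empty hole at (280,468), and the awl is undisturbed. To pre-tilt it by 0.23 rad, I'll lean the shank against the far top edge of the fixed block and let it pivot in the grip.

carry_out(
  increments=[
    [[0.3,0,0,0,-0.8],[1.0,0,0,0,-0.8],[2.0,0,0,0,-0.8],[3.0,0,0,0,-0.8],[4.0,0,0,0,-0.8],[5.0,0,0,0,-0.8],[5.9,0,0,0,-0.8],[6.4,0,0,0,-0.8],[6.5,0,0,0,-0.8],[6.5,0,0.5,0,-0.8],[6.5,0,1.2,0,-0.8],[6.5,0,2.0,0,-0.8],[6.5,0,2.8,0,-0.8],[6.5,0,3.6,0,-0.8],[6.5,0,4.4,0,-0.8],[6.5,0,4.9,0,-0.8],[6.5,0,5.0,0,-0.8],[6.5,0,5.0,0,-0.8]],
  ],
)

```text
t: 9.02
tcp_pos: [633.7, -162.2, 163.9]
eef_rot: [[0.986, 0.167, -0.001], [0.167, -0.986, 0.0], [-0.001, -0.0, -1.0]]
ft_force: [-0.3, -0.5, -0.9]
width: 33.6
gripper_force: 25.0
```

carry_out(
  increments=[
    [[-0.3,0,0,0,-0.8],[-0.8,0,0,0,-0.8],[-1.3,0,0,0,-0.8],[-1.8,0,0,0,-0.8],[-2.1,0,0,0,-0.8],[-2.4,0,0,0,-0.8],[-2.7,0,0,0,-0.8],[-3.0,0,0,0,-0.8],[-3.3,0,0,0,-0.8],[-3.3,0,0,0,-0.8]],
  ],
)

```text
t: 9.85
tcp_pos: [601.1, -167.9, 164.7]
eef_rot: [[0.986, 0.167, 0.0], [0.167, -0.986, -0.0], [0.0, 0.0, -1.0]]
ft_force: [1.1, -0.4, -0.4]
width: 33.7
gripper_force: 25.0
```

Contact is about 1 N and the stick is pivoting. I'll finish the lean, then back off.

carry_out(
  increments=[
    [[-0.3,0,0,0,-0.8],[-0.6,0,0,0,-0.8],[-0.9,0,0,0,-0.8],[-1.2,0,0,0,-0.8],[-1.5,0,0,0,-0.8],[-1.6,0,0,0,-0.8],[-1.6,0,0,0,-0.8],[-1.6,0,0,0,-0.8]],
  ],
)

```text
t: 10.52
tcp_pos: [585.7, -170.3, 164.5]
eef_rot: [[0.986, 0.167, 0.0], [0.167, -0.986, 0.0], [0.0, -0.0, -1.0]]
ft_force: [0.8, 0.5, -0.6]
width: 33.8
gripper_force: 25.0
```

carry_out(
  increments=[
    [[0.2,0,0,0,-0.8],[0.6,0,0,0,-0.8],[1.1,0,0,0,-0.8],[1.6,0,0,0,-0.8],[2.1,0,0,0,-0.8],[2.6,0,0,0,-0.8],[3.0,0,0,0,-0.8],[3.2,0,0,0,-0.8],[3.2,0,0,0,-0.8],[3.2,0,-0.5,0,-0.8],[3.2,0,-1.3,0,-0.8],[3.2,0,-2.2,0,-0.8],[3.2,0,-3.2,0,-0.8],[3.2,0,-4.0,0,-0.8],[3.2,0,-4.6,0,-0.8],[3.2,0,-5.0,0,-0.8],[3.2,0,-5.0,0,-0.8],[3.2,0,-5.0,0,-0.8]],
  ],
)

```text
t: 12.02
tcp_pos: [617.2, -165.0, 214.6]
eef_rot: [[0.986, 0.167, 0.0], [0.167, -0.986, 0.0], [0.0, 0.0, -1.0]]
ft_force: [0.1, 0.5, -1.8]
width: 34.0
gripper_force: 25.0
```

```bash
python3 - <<'E'
from h import *
S,T=cam("side"),cam("top")
s=bot.observe(); t=np.array(s["tcp_pos"]); R=np.array(s["eef_rot"])
p=t+[0,0,19]; ph=.23; a=np.array([-np.sin(ph)*R[0,0],-np.sin(ph)*R[1,0],np.cos(ph)])
print(t.round(1),s["ft_force"]); 
for L in(149,120,90,50): print(L,"tilted",proj(S,p-a*L).round(1),"upright",proj(S,p-[0,0,L]).round(1),"T",proj(T,p-a*L).round(1),proj(T,p-[0,0,L]).round(1))
cv2.imwrite("pics/tilt.png",np.hstack([cv2.resize(i,(400,400),interpolation=cv2.INTER_CUBIC) for i in(S["frame"][160:260,250:350],T["frame"][100:200,290:390])])[...,::-1])
E
```

```text
[ 616.8 -165.   214. ] [-0.40608873  0.77705325 -0.27261684]
149 tilted [313.  223.2] upright [299.8 228.3] T [325.8 153.3] [327.2 165.8]
120 tilted [311.3 215. ] upright [300.5 219.2] T [328.2 152.5] [329.4 162.9]
90 tilted [309.5 206.2] upright [301.2 209.4] T [330.8 151.6] [331.8 159.7]
50 tilted [306.9 193.9] upright [302.2 195.7] T [334.7 150.4] [335.2 155. ]
```

View pics/tilt.png

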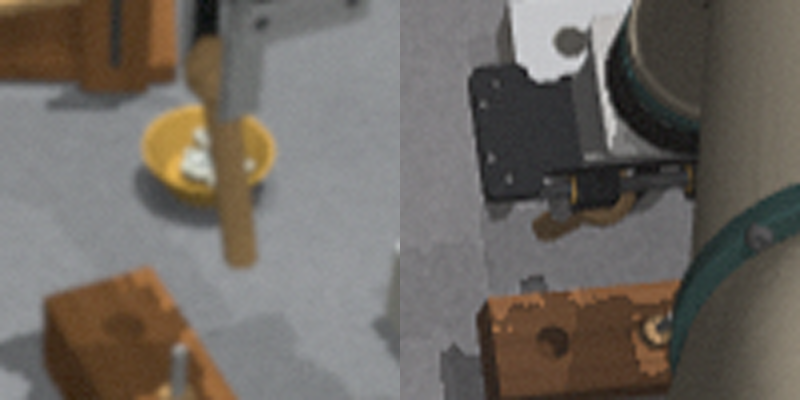

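The tilt held in the right direction: the foot at crop (240,266) swung away from the robot, and the holes and other tools look untouched. I'll measure the angle numerically from the shank's centre line.

```bash
cat > ang.py <<'E'
from h import *
from scipy.optimize import least_squares
def measure(name="side",off=(35,135),guess=.2,Lk=149,show=True):
    """tilt of the shank in the tool xz plane, and its axis' x offset at the grasp point, from one view"""
    c=cam(name); s=bot.observe(); R=np.array(s["eef_rot"]); p=np.array(s["tcp_pos"])-19*R[:,2]
    ax=lambda ph:np.cos(ph)*-R[:,2]-np.sin(ph)*R[:,0]
    hsv=cv2.cvtColor(cv2.GaussianBlur(c["frame"],(3,3),0),cv2.COLOR_RGB2HSV)
    H,Sa=hsv[...,0].astype(int),hsv[...,1].astype(int)
    pts=[]
    a,b=proj(c,p-ax(guess)*off[0]),proj(c,p-ax(guess)*off[1])
    for v in range(int(np.ceil(a[1])),int(b[1])+1):
        u0=a[0]+(b[0]-a[0])*(v-a[1])/(b[1]-a[1])
        us=np.arange(int(u0)-9,int(u0)+10); m=(H[v,us]>10)&(H[v,us]<26)&(Sa[v,us]>85)
        if show: print(v,round(u0,1),"".join(".#"[k] for k in m),Sa[v,us][::3])
        xs=us[m]
        if 5<=len(xs)<=12: pts.append((xs.mean(),v))
    pts=np.array(pts)
    def res(q):
        o=p+q[1]*R[:,0]; A,B=proj(c,o-ax(q[0])*off[0]),proj(c,o-ax(q[0])*off[1]); d=(B-A)/np.linalg.norm(B-A)
        return (pts-A)@np.array([-d[1],d[0]])
    f=least_squares(res,[guess,0],loss="soft_l1",f_scale=.5); print(name,"tilt",f.x[0],"x off mm",f.x[1],"n",len(pts),"rms",np.sqrt(np.mean(f.fun**2)))
    return f.x
if __name__=="__main__": measure()
E
python3 ang.py
```

```text
Traceback (most recent call last):
  File "ang.py", line 23, in <module>
    if __name__=="__main__": measure()
                             ~~~~~~~^^
  File "ang.py", line 14, in measure
    if show: print(v,round(u0,1),"".join(".#"[k] for k in m),Sa[v,us][::3])
                                 ~~~~~~~^^^^^^^^^^^^^^^^^^^^
  File "ang.py", line 14, in <genexpr>
    if show: print(v,round(u0,1),"".join(".#"[k] for k in m),Sa[v,us][::3])
                                         ~~~~^^^
TypeError: string indices must be integers, not 'numpy.bool'
```

```bash
sed -i 's/".#"\[k\]/".#"[int(k)]/' ang.py; python3 ang.py
```

```text
190 305.6 ########.....#####. [161 149 117  51  73 135  80]
191 305.7 #########.######### [160 120 110  84 104 151 116]
192 305.9 ###...############# [155  81  95 107 117 154 142]
193 306.1 ##....############# [134  40 105 113 128 157 143]
194 306.2 ##....############# [135  32  99 116 124 159 155]
195 306.4 ##....############# [129  41  97 117 125 158 161]
196 306.6 #.....############# [100  46  97 118 124 157 161]
197 306.7 ......############# [ 62  33  96 115 121 154 161]
198 306.9 ......############# [ 34  17  91 118 117 137 160]
199 307.1 ......############# [ 12  16 111 118 102 124 154]
200 307.2 ......#######..#### [ 12  12 107 116  87  96 147]
201 307.4 ......######...#### [ 16  13 103 118  84  88 134]
202 307.6 ......#######..#### [ 21  15  96 119  92 107 113]
203 307.7 ......############. [ 31  22  91 118 108 134  83]
204 307.9 ......############. [ 64  41  89 117 116 144  48]
205 308.1 ##...###########... [104  66 111 117 127 102   0]
206 308.2 ###############.... [146 104 115 116 117  56   8]
207 308.4 ##############..... [159 136 117 118 110  16   8]
208 308.6 #############...... [162 148 120 117 106   3  10]
209 308.7 #############...... [158 152 119 117 106   6  10]
210 308.9 #############...... [133 139 117 117 104   3  11]
211 309.1 ############....... [ 95 106 115 118  76   8  11]
212 309.2 ....########....... [ 40  68 111 117  72   8  10]
213 309.4 .....#######....... [  7  35 110 117  70   7   8]
214 309.6 .....#######....... [  6  19 112 118  70   7  10]
215 309.7 .....#######....... [ 11  12 110 118  71   7   8]
216 309.9 ......######....... [ 12   8 104 117  77   7  10]
217 310.1 .....######........ [ 10  24 113 117  42   7  10]
218 310.2 .....#######....... [ 11  18 111 118  48   9   8]
219 310.4 .....#######....... [ 10  12 110 118  55   9   7]
220 310.6 ......######....... [ 10   6 112 117  59   7   7]
side tilt 0.014873167106835328 x off mm 18.58232572033191 n 15 rms 1.0529169441066362
```

The dish behind the shank spoils the mask. I'll move 5 cm aside to a plain background and measure again.

carry_out(
  increments=[
    [[0.5,0,0,0,-0.8],[1.3,0,0,0,-0.8],[2.2,0,0,0,-0.8],[3.1,0,0,0,-0.8],[4.0,0,0,0,-0.8],[4.7,0,0,0,-0.8],[5.0,0,0,0,-0.8],[5.0,0,0,0,-0.8],[5.0,0,0,0,-0.8],[5.0,0,0,0,-0.8]],
  ],
)

```text
t: 13.05
tcp_pos: [666.1, -157.0, 214.5]
eef_rot: [[0.986, 0.167, -0.001], [0.167, -0.986, -0.0], [-0.001, 0.0, -1.0]]
ft_force: [-0.8, -0.5, -0.7]
width: 33.9
gripper_force: 25.0
```

```bash
python3 ang.py
```

```text
184 325.9 .......##.......... [ 9  5 70 68 54  6  9]
185 326.0 ......###..#....... [ 9  0 99 79 72  6  7]
186 326.1 ......#######...... [  7   0  95 103  87   5   7]
187 326.3 ......#######...... [  9   4  94 114  93   4   9]
188 326.4 ......#######...... [  5   4  93 114  95   4   9]
189 326.5 ......#######...... [  7   5  89 114 100   4  11]
190 326.6 ......#######...... [  0   5  87 116 102   4  10]
191 326.8 .......######...... [ 15   7  83 117 105   2   9]
192 326.9 .......######...... [ 45   7  80 115 110   0   9]
193 327.0 ......######....... [ 36   2 111 117  78   7   9]
194 327.1 ......######....... [ 58   0 107 119  80   7   9]
195 327.3 ......######....... [ 76   0 102 120  83   7   9]
196 327.4 #.....#######...... [ 87   2 100 120  87   7   7]
197 327.5 #.....#######...... [ 92   2  97 118  88   5   9]
198 327.6 #.....#######...... [ 89   2  94 116  88   5   9]
199 327.8 ......#######...... [ 81   4  92 118  88   5  11]
200 327.9 ......#######...... [ 65   5  90 115  93   4  10]
201 328.0 ......#######...... [ 48   9  87 115  97   4  10]
202 328.1 ......######....... [  2   4 111 117  63   7  12]
203 328.2 ......######....... [  7   4 108 117  64   9  10]
204 328.4 ......######....... [  9   2 105 118  64   7   9]
205 328.5 ......######....... [  9   2 105 117  69   9   9]
206 328.6 ......######....... [  7   4 102 114  73   7   9]
207 328.7 ......######....... [  5   2 102 116  80   7  10]
208 328.9 ......#######...... [  9   4 102 117  86   9   9]
209 329.0 ......#######...... [  7   5  98 117  87   7   9]
210 329.1 .....#######....... [  7   8 113 117  48  10   9]
211 329.2 .....#######....... [  9   4 111 116  50  10  10]
212 329.4 ......######....... [  9   4 113 117  54   8  10]
213 329.5 ......######....... [  8   2 109 117  59   8  10]
214 329.6 ......######....... [ 10   0 109 117  61  10   8]
side tilt 0.17750361690550193 x off mm -0.06172067438781128 n 29 rms 0.3255829931935188
```

The tilt is 0.1775 rad and I need 0.230, so I'll lean about 7 mm further.

carry_out(
  increments=[
    [[-0.5,0,0.5,0,-0.8],[-1.3,0,1.3,0,-0.8],[-2.2,0,2.2,0,-0.8],[-3.1,0,3.1,0,-0.8],[-4.0,0,4.0,0,-0.8],[-4.8,0,4.7,0,-0.8],[-5.5,0,5.0,0,-0.8],[-6.2,0,5.0,0,-0.8],[-6.9,0,5.0,0,-0.8],[-7.4,0,5.0,0,-0.8],[-7.7,0,5.0,0,-0.8],[-8.0,0,5.0,0,-0.8],[-8.3,0,5.0,0,-0.8],[-8.6,0,5.0,0,-0.8],[-8.8,0,5.0,0,-0.8],[-8.9,0,5.0,0,-0.8],[-8.9,0,5.0,0,-0.8],[-8.9,0,5.0,0,-0.8]],
  ],
)

```text
t: 14.6
tcp_pos: [579.0, -171.6, 164.6]
eef_rot: [[0.986, 0.167, 0.0], [0.167, -0.986, -0.0], [0.0, 0.0, -1.0]]
ft_force: [0.9, 0.2, -0.3]
width: 33.6
gripper_force: 25.0
```

carry_out(
  increments=[
    [[0.2,0,0,0,-0.8],[0.6,0,0,0,-0.8],[1.2,0,0,0,-0.8],[2.0,0,0,0,-0.8],[2.8,0,0,0,-0.8],[3.6,0,-0.4,0,-0.8],[4.4,0,-1.0,0,-0.8],[5.2,0,-1.8,0,-0.8],[6.0,0,-2.6,0,-0.8],[6.8,0,-3.4,0,-0.8],[7.6,0,-4.2,0,-0.8],[8.3,0,-4.7,0,-0.8],[8.7,0,-5.0,0,-0.8],[8.9,0,-5.0,0,-0.8],[8.9,0,-5.0,0,-0.8],[8.9,0,-5.0,0,-0.8],[8.9,0,-5.0,0,-0.8]],
  ],
)

```text
t: 16.02
tcp_pos: [665.8, -156.9, 213.9]
eef_rot: [[0.986, 0.167, -0.001], [0.167, -0.986, 0.0], [-0.001, -0.0, -1.0]]
ft_force: [-0.1, -0.1, -1.3]
width: 33.8
gripper_force: 25.0
```

```bash
python3 -c "
from ang import *
measure(show=False)"
```

```text
side tilt 0.2213642525586884 x off mm -0.03354688044065171 n 29 rms 0.45808861017278124
```

The tilt is now 0.221 rad, within about 0.5° of square. I'll lift clear of the bracket, swing to the easel and turn the tilt plane to match the board's slope.

carry_out(
  increments=[
    [[0,0,-0.4,0,-0.8],[0,0,-1.3,0,-0.8],[0,0,-2.5,0,-0.8],[0,0,-3.8,0,-0.8],[0,0,-5.1,0,-0.8],[0,0,-6.4,0,-0.8],[0,0,-7.5,0,-0.8],[0,0,-8.0,0,-0.8],[0,0,-8.0,0,-0.8]],
  ],
)

```text
t: 16.82
tcp_pos: [667.3, -157.0, 296.4]
eef_rot: [[0.986, 0.167, 0.003], [0.167, -0.986, -0.001], [0.003, 0.001, -1.0]]
ft_force: [0.8, -0.3, 0.1]
width: 33.9
gripper_force: 25.0
```

carry_out(
  increments=[
    [[-0.1,-0.5,0,0.0,-0.8],[-0.2,-1.8,0,0.02,-0.8],[-0.4,-3.8,0,0.05,-0.8],[-0.7,-6.4,0,0.08,-0.8],[-1.0,-9.3,0,0.11,-0.8],[-1.3,-12.4,0,0.14,-0.8],[-1.7,-15.5,0,0.17,-0.8],[-2.0,-18.6,0,0.2,-0.8],[-2.3,-21.7,0,0.23,-0.8],[-2.6,-24.8,0,0.26,-0.8],[-3.0,-27.9,0,0.29,-0.8],[-3.3,-31.0,0,0.32,-0.8],[-3.6,-34.1,0,0.35,-0.8],[-4.0,-37.2,0,0.38,-0.8],[-4.3,-40.0,0,0.4,-0.8],[-4.5,-42.3,0,0.41,-0.8],[-4.7,-43.9,0,0.42,-0.8],[-4.8,-44.9,0,0.42,-0.8],[-4.8,-45.2,0,0.42,-0.8],[-4.8,-45.2,0,0.42,-0.8]],
  ],
)

```text
t: 18.48
tcp_pos: [543.3, 281.1, 293.9]
eef_rot: [[0.969, -0.248, -0.001], [-0.248, -0.969, -0.001], [-0.001, 0.001, -1.0]]
ft_force: [-0.7, -1.1, -0.5]
width: 34.0
gripper_force: 25.0
```

carry_out(
  increments=[
    [[0,0,0,0,-0.8],[0,0,0,0,-0.8],[0,0,0,0,-0.8]],
  ],
)

```text
t: 18.73
tcp_pos: [544.3, 279.4, 294.6]
eef_rot: [[0.968, -0.252, 0.0], [-0.252, -0.968, -0.001], [0.0, 0.0, -1.0]]
ft_force: [0.0, 0.6, -0.9]
width: 34.1
gripper_force: 25.0
```

```bash
python3 -c "
from ang import *
print(np.round(bot.observe()['ft_force'],2)); measure()"
```

```text
[ 0.02  0.63 -0.89]
73 234.7 ........######..... [ 47  46  60 117 111  39  21]
74 234.9 ........######..... [ 39  34  42 111 112  26   4]
75 235.2 ........#####...... [ 18  11  41 114  97   2   9]
76 235.5 ........#####...... [  4   5  24 114 101   2   9]
77 235.7 ........#####...... [  5   9  15 115 105   8   7]
78 236.0 ........######..... [  2  11   8 111 109  15   7]
79 236.2 ........#####...... [  5   9  26 115  96   2   9]
80 236.5 ........#####...... [ 49   5  19 115 102   6   7]
81 236.8 #.......#####...... [109  12  12 112 107  11   9]
82 237.0 ##......#####...... [131  28  34 115  92   2   7]
83 237.3 ###.....#####...... [177  79  32 114 100   0   9]
84 237.5 #####...#####...... [203 139  54 113 108   6   9]
85 237.8 ##############..... [211 182  99 113 113  17   9]
86 238.1 #############...... [212 191 117 117  98   0   9]
87 238.3 #############...... [213 206 129 118 104   6   9]
88 238.6 #############...... [215 208 116 113 109  10   7]
89 238.8 .#####...#####..... [212 185  76 109 112  17   7]
90 239.1 .#......#####...... [172  95  34 114 100   2   9]
91 239.4 ........#####...... [107  33  19 112 104   8   9]
92 239.6 ........#####...... [ 69   6  10 113 110  12   7]
93 239.9 .........#####..... [ 77   8   4 108 112  19   7]
94 240.1 ........#####...... [ 78  17  21 120 101   4   9]
95 240.4 ........#####...... [140  55  21 114 107   8   9]
96 240.7 .........#####..... [189 114  39 107 110  15   7]
97 240.9 .........#####..... [204 172  73 104 113  23   7]
98 241.2 ........#####...... [209 184  78 114 101   4   7]
99 241.4 ........#####...... [209 201  81 110 106  10   7]
100 241.7 .........#####..... [211 202  65 104 110  19   9]
101 242.0 .........#####..... [211 178  34  97 113  29   7]
102 242.2 ........#####...... [172  68  17 111 105   8   9]
103 242.5 .........#####..... [ 86  16   6 107 110  13   9]
side tilt 0.22265420954849247 x off mm -0.3512049084766739 n 27 rms 1.3004572349878185
```

carry_out(
  increments=[
    [[0.2,-0.1,0.4,0,-0.8],[0.2,-0.1,1.0,0,-0.8],[0.2,-0.1,1.8,0,-0.8],[0.2,-0.1,2.6,0,-0.8],[0.2,-0.1,3.4,0,-0.8],[0.2,-0.1,4.2,0,-0.8],[0.2,-0.1,5.0,0,-0.8],[0.2,-0.1,5.8,0,-0.8],[0.2,-0.1,6.4,0,-0.8],[0.2,-0.1,6.8,0,-0.8],[0.2,-0.1,7.0,0,-0.8],[0.2,-0.1,7.0,0,-0.8],[0.2,-0.1,7.0,0,-0.8],[0.2,-0.1,7.0,0,-0.8]],
  ],
)

```text
t: 19.95
tcp_pos: [546.2, 281.5, 224.9]
eef_rot: [[0.968, -0.25, 0.001], [-0.25, -0.968, 0.0], [0.001, -0.001, -1.0]]
ft_force: [0.1, -0.1, -0.9]
width: 33.7
gripper_force: 25.0
```

```bash
python3 -c "
from ang import *
s=bot.observe();print(np.round(s['ft_force'],2),np.round(s['tcp_pos'],1)); q=measure(show=False)
R=np.array(s['eef_rot']);p=np.array(s['tcp_pos'])-19*R[:,2]
f=p-149*(np.cos(.223)*-R[:,2]-np.sin(.223)*R[:,0]); S=cam('side'); T=cam('top')
M=np.array([581.4,271.1,86.7]);n=np.array([-.2207,.0571,.9737]); d=f-M
print('foot',f.round(1),'height along n',d@n,'in-plane',(d-(d@n)*n).round(1)); print('proj foot',proj(S,f),'mark',proj(S,M))
x,y=[int(v) for v in proj(S,f)]
cv2.imwrite('pics/pre.png',np.hstack([cv2.resize(S['frame'][y-45:y+35,x-40:x+40],(400,400),interpolation=cv2.INTER_CUBIC),cv2.resize(T['frame'][127:207,125:205],(400,400),interpolation=cv2.INTER_CUBIC)])[...,::-1]); print(x,y)"
```

```text
[ 0.13 -0.11 -0.87] [546.2 281.5 224.9]
side tilt 0.22064521934163941 x off mm -0.1997505174836062 n 26 rms 0.5746541411705667
foot [578.2 273.4  98.7] height along n 12.471062084460243 in-plane [-0.4  1.5 -0.2]
proj foot [245.8802323  127.10629562] mark [247.14329687 130.74675791]
245 127
```

View pics/pre.png

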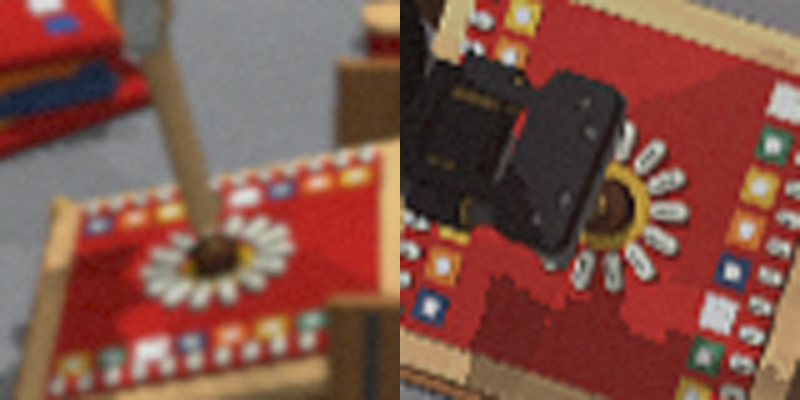

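The foot, at left crop (205,232), is poised just above the disc at (215,252), and the stick looks square to the board. The top view (right half) is mostly hidden by the gripper. I'll trim by 1 mm and descend along the stick's axis.

carry_out(
  increments=[
    [[0.08,0.13,0,0,-0.8],[0.11,0.13,0.15,0,-0.8],[0.15,0.13,0.3,0,-0.8],[0.18,0.13,0.45,0,-0.8],[0.22,0.13,0.6,0,-0.8],[0.25,0.13,0.75,0,-0.8],[0.28,0.13,0.88,0,-0.8],[0.3,0.13,0.98,0,-0.8],[0.32,0.13,1.05,0,-0.8],[0.32,0.13,1.05,0,-0.8],[0.32,0.13,1.05,0,-0.8],[0.32,0.13,1.05,0,-0.8]],
  ],
)

```text
t: 21.1
tcp_pos: [548.7, 279.3, 214.1]
eef_rot: [[0.968, -0.25, 0.0], [-0.25, -0.968, 0.0], [0.0, -0.0, -1.0]]
ft_force: [-0.3, 0.1, -1.4]
width: 33.6
gripper_force: 25.0
```

carry_out(
  increments=[
    [[0.01,0,0.05,0,-0.8],[0.02,0,0.1,0,-0.8],[0.03,0,0.15,0,-0.8],[0.045,0,0.2,0,-0.8],[0.045,0,0.2,0,-0.8],[0.045,0,0.2,0,-0.8]],
  ],
)

```text
t: 21.6
tcp_pos: [549.1, 279.2, 211.9]
eef_rot: [[0.968, -0.25, -0.0], [-0.25, -0.968, -0.0], [-0.0, 0.0, -1.0]]
ft_force: [0.8, 0.0, -0.6]
width: 34.1
gripper_force: 25.0
```

carry_out(
  increments=[
    [[0.01,0,0.05,0,-0.8],[0.02,0,0.1,0,-0.8],[0.03,0,0.15,0,-0.8],[0.045,0,0.2,0,-0.8],[0.045,0,0.2,0,-0.8],[0.045,0,0.2,0,-0.8]],
  ],
)

```text
t: 22.1
tcp_pos: [549.6, 279.2, 210.1]
eef_rot: [[0.968, -0.25, 0.0], [-0.25, -0.968, 0.0], [0.0, -0.0, -1.0]]
ft_force: [-1.2, 0.1, 0.4]
width: 34.1
gripper_force: 25.0
```

```bash
cat > st.py <<'E'
from ang import *
s=bot.observe();R=np.array(s['eef_rot']);p=np.array(s['tcp_pos'])-19*R[:,2]
F=[s['ft_force']]
q=measure(show=False)
for _ in range(3): cam('side'); F.append(bot.observe()['ft_force'])
f=p-149*(np.cos(.225)*-R[:,2]-np.sin(.225)*R[:,0])
M=np.array([581.4,271.1,86.7]);n=np.array([-.2207,.0571,.9737]); d=f-M
print('t',s['t'],'F mean',np.mean(F,0).round(2),'Fn',np.round(np.array(F)@n,2),'depth',-d@n,'in-plane',(d-(d@n)*n).round(1),'grip',s['width'])
E
python3 st.py
```

```text
side tilt 0.20348899726724975 x off mm 1.0186449746432786 n 25 rms 0.5710432236222559
t 22.1 F mean [-0.51  0.09  1.09] Fn [0.68 1.66 0.88 1.48] depth 2.844710894851923 in-plane [-0.2 -0.  -0. ] grip 34.06049298724547
```

Contact is made: about 2 N after allowing for the stick's weight, roughly 1 mm in. I'll push 3 mm more, then check.

carry_out(
  increments=[
    [[0.01,0,0.05,0,-0.8],[0.02,0,0.1,0,-0.8],[0.03,0,0.15,0,-0.8],[0.045,0,0.2,0,-0.8],[0.055,0,0.25,0,-0.8],[0.065,0,0.29,0,-0.8],[0.065,0,0.29,0,-0.8],[0.065,0,0.29,0,-0.8]],
  ],
)

```text
t: 22.97
tcp_pos: [550.2, 279.0, 207.2]
eef_rot: [[0.968, -0.25, 0.0], [-0.25, -0.968, 0.0], [0.0, -0.0, -1.0]]
ft_force: [-0.9, -0.1, 2.9]
width: 33.7
gripper_force: 25.0
```

```bash
python3 st.py
```

```text
side tilt 0.21591878388842498 x off mm 0.266912529549371 n 24 rms 0.6054713195702508
t 22.9667 F mean [-0.91  0.11  2.63] Fn [2.98 1.52 3.15 3.41] depth 5.872207349880267 in-plane [-0.3 -0.1 -0.1] grip 33.74151460735479
```

carry_out(
  increments=[
    [[0.01,0,0.05,0,-0.8],[0.02,0,0.1,0,-0.8],[0.03,0,0.15,0,-0.8],[0.04,0,0.17,0,-0.8],[0.04,0,0.17,0,-0.8],[0.04,0,0.17,0,-0.8],[0.04,0,0.17,0,-0.8],[0.04,0,0.17,0,-0.8]],
  ],
)

```text
t: 23.83
tcp_pos: [550.6, 278.9, 205.4]
eef_rot: [[0.968, -0.25, 0.0], [-0.25, -0.968, 0.0], [0.0, -0.0, -1.0]]
ft_force: [-1.0, 0.4, 3.9]
width: 33.9
gripper_force: 25.0
```

```bash
python3 st.py; python3 st.py; python3 - <<'E'
from h import *
# board shift check: red-panel square colours vs first side picture
S=cam("side")["frame"][...,::-1].astype(np.float32); a=cv2.imread("pics/side0.png").astype(np.float32)
for x,y,w,h in((205,145,60,25),(262,105,30,30)):
    print("shift px",cv2.phaseCorrelate(cv2.cvtColor(a[y:y+h,x:x+w],6),cv2.cvtColor(S[y:y+h,x:x+w],6)))
E
```

```text
side tilt 0.21572096874183408 x off mm 0.31492776964342883 n 24 rms 0.6656523262403513
t 23.8333 F mean [-0.74  0.43  3.51] Fn [4.02 3.36 3.59 3.44] depth 7.657230934164244 in-plane [-0.3 -0.1 -0.1] grip 33.93060785283612
side tilt 0.21819427360379498 x off mm 0.36047281084048305 n 23 rms 0.6673128986680982
t 24.0333 F mean [-1.3   0.71  3.25] Fn [3.44 3.26 4.02 3.24] depth 7.675123430640475 in-plane [-0.3 -0.1 -0.1] grip 33.86873646956187
shift px ((0.1232139549965936, 0.7061904611857504), 0.766785044670105)
shift px ((0.02766895988038698, -0.07747469524009709), 1.0380343755086263)
```

Spring force is about 4.45 N, close to the 4.5 N expected half way. The stick's tilt is about 0.218 rad and the far edge of the board hasn't moved. I'm handing it in.

```bash
python3 -c "
from station import bot
print(bot.finish_job())"
```

```text
the job is handed in; nothing more can be done
None
```

I drew the stick out of the block and handed the job in with it still gripped, holding the disc about half way down (about 4.45 N) within about 1° of square to the board; I pre-tilted it by leaning its shank on the block's top edge, and no result came back.

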